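Warm mug and hold the tea strainer over it

TASK

I am about to pour tea: turn the mug warmer's selector clockwise to the two-dot mark, then take the tea strainer out of its drip cup by the wooden handle, carry it over the jars and hold it level and centred over the mug, its basket's underside about 15 mm above the rim, never touching the mug. Finish while holding it there in the air. Leave the mug on the warmer's round pad and do not shove or knock over the bottle and two jars in between.

Things in the scene. Friction and masses are not known exactly. Their poses are not given: they have to be found in the camera images.
- selector (a joint): Angle of the warmer's selector knob (rad), growing clockwise seen from above. Four click positions, printed round the far side of the knob from left to right, to which the white pointer line points: 0 = off (red ring), 0.6 = one dot, 1.2 = two dots, 1.8 = three dots. It starts at off or at one dot; a spring detent (about 0.06 N m to pass) pulls it into the nearest position when it is let go. End stops at 0 and 1.8.
- knob_grip (a point): Point on the selector's vertical axis at the height to grip. The grey knob has an upright bar 44 mm long, 13 mm thick, that reaches from 17 mm below this point to 12 mm above it; a round skirt of 44 mm diameter and 9 mm height lies below, from 26 mm to 17 mm under this point, on the white housing (its top is 30 mm above the table, 26 mm below this point). The point turns with the knob; its x axis runs along the bar to the end with the white pointer line, z is up.
- pad (a point): Centre of the top of the mug warmer's black round heating pad, 96 mm across, 18 mm above the table, fixed. The warmer is a white base 240 x 112 mm, fixed to the table; x axis points from the knob (125 mm away at -x) to the pad, z up.
- mug: Blue ceramic mug standing on the pad, 84 mm outside diameter at the rim, 72 mm high, walls about 4 mm. Origin at the centre of its underside; its ear points along its +y, z up; loose, 0.28 kg.
- mug_rim (a point): Centre of the mug's mouth, at the height of its rim (72 mm above the mug's underside, 90 mm above the table).
- drip_cup: White ceramic drip cup, 80 mm outside diameter at the rim, 45 mm high, standing loose on the table; origin at the centre of its underside. The strainer hangs in it by its flange.
- strainer_grip (a point): Middle of the tea strainer's wooden handle, where to pinch it across: the wooden grip is 76 mm long, 14 mm wide, 13 mm high and level, 51 mm above the table at the start. The strainer's x axis points from here along the handle to the basket, z up: the basket's axis is 90 mm away at +x, the handle's end 44 mm away at -x. The whole strainer weighs about 60 g.
- strainer_base (a point): Centre of the flat underside of the strainer's mesh basket: 90 mm from strainer_grip along the strainer's x and 30 mm below it. The basket is 36 mm across at the underside, 62 mm across and 24 mm up at the top, under a flat flange of 88 mm diameter, 3 mm thick. At the start the underside hangs 21 mm above the table inside the drip cup.
- sauce_bottle_mid (a point): Dark brown bottle with a red cap, 58 mm diameter, 155 mm high, loose; point half-way up. Bystander and obstacle.
- lime_jar_mid (a point): Glass jar with a lime-green lid, 66 mm diameter, 102 mm high, loose; point half-way up. Bystander and obstacle.
- spice_jar_mid (a point): White spice jar with a white cap, 47 mm diameter, 98 mm high, loose; point half-way up. Bystander and obstacle.
There are look-alikes about, which are no part of the job. Leave any yellow look-alike of the part that bears strainer_grip alone. Leave any turquoise look-alike of the part that bears lime_jar_mid alone.

How it is judged:
By the outcome, as a careful person would: the job done as asked, in the order asked, and still so for the second after the job is handed in, while the arm keeps its last pose, push and grip.
It also fails if it takes over 58 s, if anything falls off the work surface, if the arm or the gripper's body presses on something with over 40 N, if the wrist force passes 120 N, or if a joint passes its speed limit or range.

ROBOT

A 6-joint arm with a two-finger parallel gripper is mounted at the origin on a cart in front of the work surface, level with it; the furniture and walls round the work are solid. World frame = base frame: x ahead of the robot, y to its left, z up, the work surface at z = 0. Lengths are in mm, angles in rad, forces in N, time in s.
With the tool pointing down it reaches from about 400 to 825 mm from the base axis. Payload 7 kg.
Tool frame: the origin (TCP) lies at the very end of the fingers, on their centre line; the grasp point (between the pads) lies 19 mm behind it; z points along the fingers, y is the direction in which the jaws open and shut (so a half turn about z gives the same grasp; the last joint's range is limited). The gripper opens to 88 mm and grips with 3 to 60 N. Pads are 19 mm wide; open, the fingers measure 130 mm over their backs; the gripper's body (78 mm by 193 mm) begins 47 mm behind the grasp point.
Start: joints at [1.514, 0.359, 0.012, 0, -1.224, -0.288], TCP at [228.163, 635.245, 226.561] pointing down, gripper open.
Joint ranges: [-3.07, 3.07], [-1.43, 2.12], [-1.02, 1.25], [-3.03, 1.67], [-3.05, -0], [-3.03, 3.03]. Speed limits (rad/s): [2.39, 2.39, 3.01, 3.14, 3.14, 3.14].

INTERFACE

Orientations are given as a unit quaternion [x, y, z, w].
In Python, from plant import bot gives the robot as it stands. Calls block until the motion is done:
- bot.move_ptp(position, orientation): joint-space move of the TCP to a pose.
- bot.line_to(position, velocity=150, ori=None): straight line of the TCP; ori=None keeps the orientation; velocity is the mean speed in mm/s.
- bot.move_joints(angles): joint-space move.
- bot.move_gripper(opening, force=None): finger opening in mm; force is the grip in N (None keeps the last); returns when the fingers have stopped.
- bot.pause(seconds).
- bot.solve_ik(position, orientation): joint angles nearest the present ones, or None.
- bot.read_state(): the state.
- bot.camera(name): name is "side" or "top"; returns the picture (480x640x3 uint8, red, green, blue); there is no depth.
- bot.get_calibration(name): a dict with "fx", "fy", "cx", "cy" (pixels), "view" (4x4, takes a point from world to camera coordinates). Camera axes: x right, y up, looking along -z (the intrinsics and any distortion apply to the point x, -y, -z); pixel columns grow to the right and rows downward; lengths in mm; the calibration is good to about 2 mm. A picture is of the moment at which its call begins. get_calibration takes no time and is no camera call.
A pose or a line that the arm cannot do raises bot.Unreachable and nothing moves.
- bot.close_job(): hands the job in, once; it reports no verdict.
The state is a dict: "t": time; "joint_pos": joint angles; "qvel": joint speeds; "tau": joint torques, N m; "tcp_pos": TCP position; "eef_rot": TCP orientation; "contact_force": force on the tool from outside, world axes, zero at the start; "moment": the same for the moment, N m; "width": finger opening in mm.
Only numpy, scipy, OpenCV 4.12 (cv2) and the standard library are available. Lean on these libraries where they do the work, as an engineer would, in place of code of your own. Each camera call takes 0.05 s, during which the arm holds its last target. There are 200 camera calls.

## Working session

There is one attempt and no reset: what is moved stays moved. The work goes in short steps, each a Python script; the robot and the scene stay as the last script left them, time stands still between calls to the robot, and variables do not carry over. Pictures are saved under pics/ and viewed, about 8 in all and at most 12, crops included, and the job is handed in when it is done.

```bash
mkdir -p pics; ls
python3 - <<'E'
from plant import bot
import cv2,numpy as np
for n in("top","side"):
    im=bot.camera(n); cv2.imwrite(f"pics/{n}0.png",im[:,:,::-1]); c=bot.get_calibration(n); print(n,{k:(np.round(v,4).tolist()) for k,v in c.items()})
print(bot.read_state())
E
```

```text
pics
top {'fx': 539.1011, 'fy': 539.1011, 'cx': 307.4318, 'cy': 244.8288, 'view': [[-0.3666, -0.9304, 0.0051, 214.5863], [0.9071, -0.3562, 0.2242, -517.1848], [-0.2067, 0.0868, 0.9745, -1247.7283], [0.0, 0.0, 0.0, 1.0]]}
side {'fx': 550.7789, 'fy': 550.7789, 'cx': 318.7401, 'cy': 238.0787, 'view': [[0.9977, 0.0674, -0.01, -533.45], [-0.0253, 0.5016, 0.8648, -63.2035], [0.0633, -0.8625, 0.5021, -1286.8432], [0.0, 0.0, 0.0, 1.0]]}
{'t': 0.1, 'joint_pos': array([ 1.51413621e+00,  3.59340191e-01,  1.11020167e-02, -3.02431862e-04,
       -1.22412472e+00, -2.88139937e-01]), 'qvel': array([ 0.00114482, -0.00071227,  0.00233155,  0.00162477,  0.00079471,
        0.00048663]), 'tau': array([-1.04053699e-03, -5.84167492e+01,  2.93753350e+01,  7.01580226e+00,
        1.02075341e-02, -5.02910098e-05]), 'tcp_pos': array([228.00831202, 634.82387646, 225.68027932]), 'eef_rot': array([ 9.85166740e-01, -1.71597962e-01, -5.07732095e-05,  7.94464633e-04]), 'contact_force': array([-0.47463388,  0.02824943, -0.35778316]), 'moment': array([ 0.01023151,  0.06757894, -0.04094238]), 'width': 87.35583958983126}
```

View pics/top0.png

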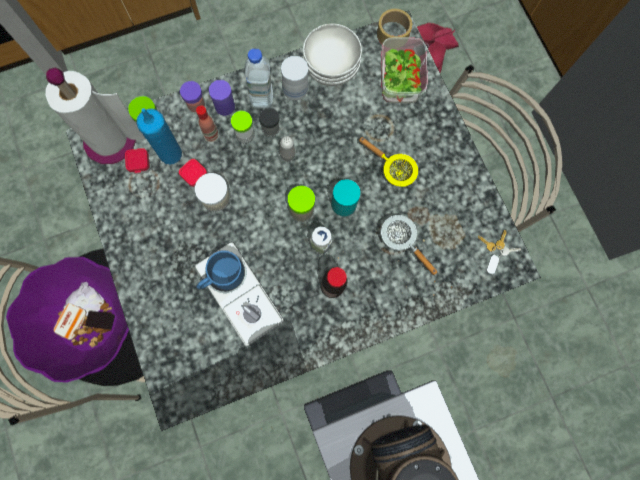

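View pics/side0.png

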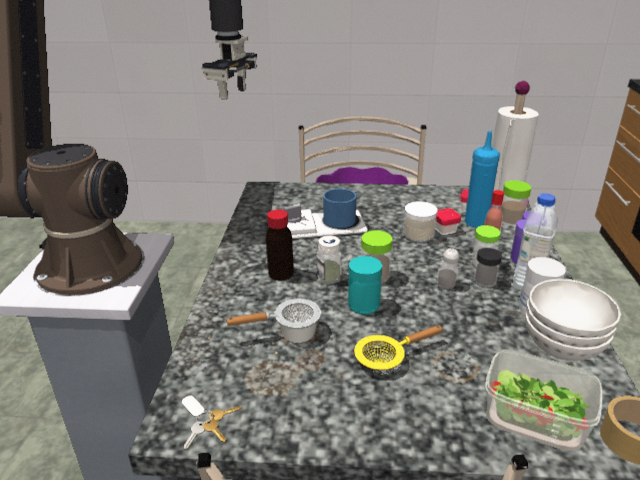

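Top view: the grey strainer is at (399,233) with its wooden handle running to (435,272). The yellow look-alike is at (401,170). The lime jar is at (301,200), with its turquoise look-alike at (346,195). The bottle is at (335,280), the spice jar at (320,238), the mug at (225,268) and the knob at (252,312). The grey strainer hanging in the white cup fits the description, and I'll confirm it in an enlarged crop.

```bash
cat > h.py <<'E'
from plant import bot
import cv2,numpy as np
from scipy.optimize import least_squares
from scipy.spatial.transform import Rotation as R
C={n:bot.get_calibration(n) for n in("top","side")}
def proj(n,p):
    c=C[n];q=np.asarray(c["view"])@np.r_[p,1];return np.array([c["cx"]+c["fx"]*q[0]/-q[2],c["cy"]-c["fy"]*q[1]/-q[2]])
def at(n,uv,z):
    c=C[n];V=np.asarray(c["view"]);d=V[:3,:3].T@np.array([(uv[0]-c["cx"])/c["fx"],-(uv[1]-c["cy"])/c["fy"],-1])
    o=-V[:3,:3].T@V[:3,3];return o+d*(z-o[2])/d[2]
def crop(n,x0,y0,x1,y1,k,f):
    im=bot.camera(n)[y0:y1,x0:x1,::-1];cv2.imwrite(f,cv2.resize(im,None,fx=k,fy=k,interpolation=cv2.INTER_CUBIC))
def down(yaw): # tool z down, tool y (jaw) axis at angle yaw in world xy
    y=np.array([np.cos(yaw),np.sin(yaw),0]);z=np.array([0,0,-1.]);return R.from_matrix(np.c_[np.cross(y,z),y,z]).as_quat()
E
python3 - <<'E'
from h import *
crop("top",190,180,450,350,3,"pics/c1.png")
crop("side",220,180,420,345,4,"pics/c2.png")
E
```

```text
(no output)
```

View pics/c1.png

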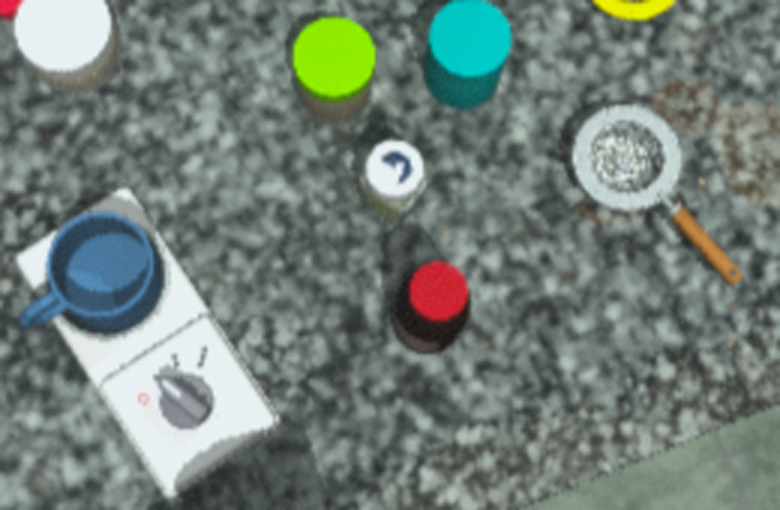

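View pics/c2.png

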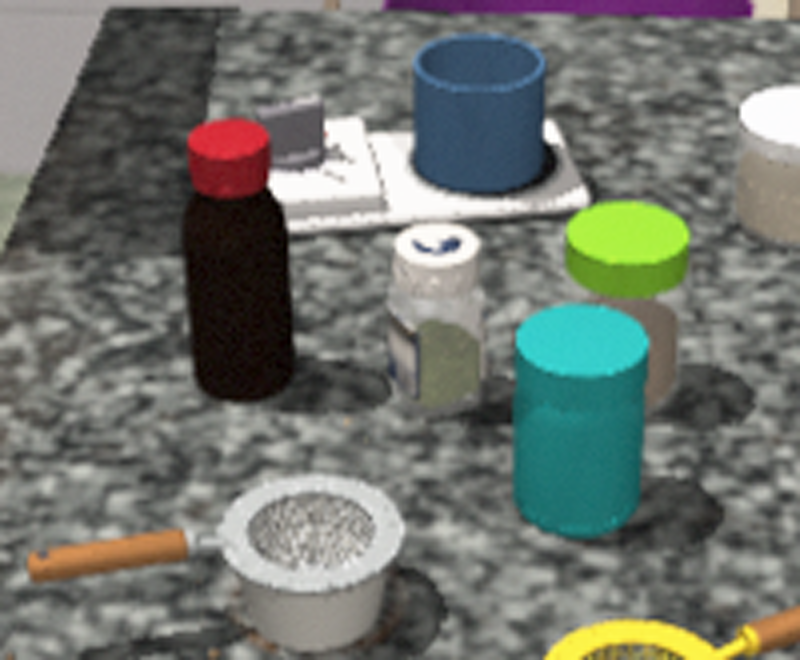

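```bash
cat > est.py <<'E'
from h import *
t=lambda u,v:(190+u/3,180+v/3)
s=lambda u,v:(220+u/4,180+v/4)
rim=at("top",t(104,264),90); rim2=at("side",s(480,63),90)
knob=at("top",t(187,401),39)
fl=at("top",t(627,157),48); fl2=at("side",s(312,533),48)
he=at("top",t(735,278),51); he2=at("side",s(33,567),51)
hs=at("top",t(678,211),51)
bot_=at("top",t(438,291),155); bot2=at("side",s(229,140),155)
sp=at("top",t(394,168),98); sp2=at("side",s(437,243),98)
li=at("top",t(334,57),102); li2=at("side",s(627,233),102)
tu=at("top",t(470,38),102)
E
python3 - <<'E'
from est import *
for k in "rim rim2 knob fl fl2 he he2 hs bot_ bot2 sp sp2 li li2 tu".split(): print(k,np.round(globals()[k],1))
d=rim-knob;print("knob-rim",np.hypot(*d[:2]),np.degrees(np.arctan2(d[1],d[0])))
d=fl-he;print("strainer len (134)",np.hypot(*d[:2]),np.degrees(np.arctan2(d[1],d[0])))
for n,p in dict(ring=(143,399),m1=(175,360),m2=(203,357),ptr=(158,379)).items():
    q=at("top",t(*p),68 if n=="ptr" else 30)-at("top",t(187,401),39);print(n,np.hypot(*q[:2]),np.degrees(np.arctan2(q[1],q[0])))
for p in [(18,257),(125,190),(278,420),(170,497)]: print(np.round(at("top",t(*p),18 if p[1]<300 else 30),1))
E
```

```text
rim [572.1 213.6  90. ]
rim2 [574.9 212.6  90. ]
knob [455.1 192.9  39. ]
fl [ 509.1 -211.5   48. ]
fl2 [ 510.3 -215.3   48. ]
he [ 384.9 -251.2   51. ]
he2 [ 384.2 -251.5   51. ]
hs [ 452.  -231.1   51. ]
bot_ [448.4 -13.  155. ]
bot2 [450.  -21.5 155. ]
sp [559.3 -24.4  98. ]
sp2 [560.  -26.2  98. ]
li [660.2 -13.3 102. ]
li2 [661.3 -17.3 102. ]
tu [ 635.4 -120.1  102. ]
knob-rim 118.80624871124992 10.017811589988149
strainer len (134) 130.3624160354737 17.74613329797713
ring 36.23717366165347 64.57739850105212
m1 35.65957811780067 -3.050098105581439
m2 37.95876801413431 -38.69067575096034
ptr 24.704208648218444 33.35694975918489
[619.9 282.8  18. ]
[641.1 181.6  18. ]
[415.4 131.   30. ]
[390.1 232.   30. ]
```

Crop c1 confirms the target: the grey strainer sits in the white cup, flange centre (627,157) and handle end (735,278) in crop pixels. The yellow one is separate. By angle, the red ring reads 64.6° and the visible marks read -3° (two dots) and -39° (three dots). The pointer at about 31° is therefore on one dot, and it has to turn -34.4°. Sizes and heights agree to within about 4 mm. Knob first.

Run:
```python
from est import *
a=at("side",s(259,108),68);b=at("side",s(323,98),68);print("bar top far/near edge side",a[:2],b[:2])
P=np.array([455.3,193.2])
for yd in (120,-60):
    for p,y in((P,yd),(P,yd-34.4),(np.array([425,-239]),107 if yd>0 else -73),(np.array([488,182]),110 if yd>0 else -70)):
        q=bot.solve_ik([*p,130],down(np.radians(y)));print(y,None if q is None else np.round(q,2))
```

```text
bar top far/near edge side [437.01551889 186.70901544] [475.93401845 202.57563762]
120 [ 0.8   0.15 -0.51  0.   -0.91 -1.85]
85.6 [ 0.8   0.15 -0.51  0.   -0.91 -2.45]
107 [-0.11  0.14 -0.53  0.   -0.9  -1.17]
110 [ 0.73  0.19 -0.46  0.   -0.92 -1.96]
-60 [ 0.8   0.15 -0.51  0.   -0.91  1.29]
-94.4 [ 0.8   0.15 -0.51  0.   -0.91  0.69]
-73 [-0.11  0.14 -0.53  0.   -0.9   1.98]
-70 [ 0.73  0.19 -0.46  0.   -0.92  1.19]
```

Run:
```python
from h import *
S=lambda m:(lambda r:print(m,round(r["t"],2),np.round(r["tcp_pos"],1),"F",np.round(r["contact_force"],1),"M",np.round(r["moment"],2),"w",round(r["width"],1)))(bot.read_state())
P=[455.6,193.6]; o=down(np.radians(-60))
bot.move_gripper(50,15)
bot.move_ptp([*P,130],o); S("above")
bot.line_to([*P,44],120); S("down")
bot.move_gripper(20); S("near")
bot.move_gripper(0,12); S("gripped")
```

```text
above 2.86 [455.9 194.3 130.2] F [0.2 0.3 1.2] M [-0.02 -0.   -0.01] w 50.3
down 3.73 [456.  194.   44.4] F [0.7 0.2 1. ] M [-0.07 -0.06 -0.04] w 50.1
near 4.45 [455.6 193.6  44. ] F [-0.4  1.   0.6] M [-0.08 -0.08  0.01] w 20.1
gripped 4.75 [455.4 193.9  44. ] F [-2.9  2.1  0.4] M [ 0.94  0.99 -0.01] w 13.2
```

Run:
```python
from h import *
S=lambda m:(lambda r:print(m,round(r["t"],2),np.round(r["tcp_pos"],1),"F",np.round(r["contact_force"],1),"M",np.round(r["moment"],2),"w",round(r["width"],1)))(bot.read_state())
P=np.array([455.2,194.2])
for a in(-72,-84,-96):
    bot.line_to([*P,44],20,down(np.radians(a))); S(a)
bot.move_gripper(50); S("open")
bot.line_to([*P,190],150)
bot.line_to([400,60,230],250)
crop("top",205,230,305,355,6,"pics/k1.png"); S("up")
```

```text
-72 5.11 [455.3 194.   44. ] F [ 1.9 -1.8  0.3] M [-0.61 -0.58  0.02] w 12.8
-84 5.47 [455.3 194.   44. ] F [ 1.8 -2.9 -0.6] M [-0.89 -0.87 -0.07] w 12.6
-96 5.83 [455.3 194.1  44. ] F [ 2.8 -2.3 -1.2] M [-1.04 -1.04 -0.01] w 12.9
open 6.64 [455.2 194.2  44. ] F [ 0.1 -0.4  0.7] M [-0.05  0.02 -0.  ] w 49.9
up 8.57 [400.1  60.3 229.6] F [0.  0.3 0.2] M [ 0.03  0.01 -0.  ] w 49.7
```

View pics/k1.png

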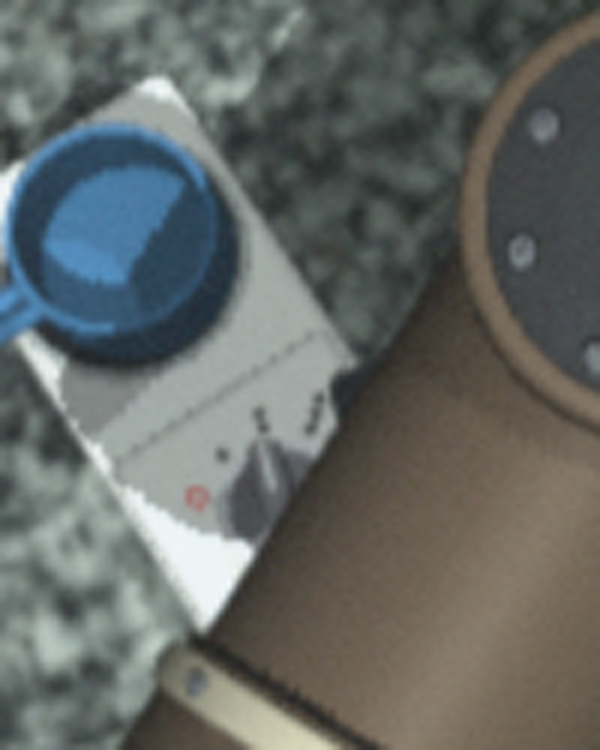

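The pointer line at crop (265,460) now aims at the two-dot mark at (261,418). One dot is at (222,455), the ring at (197,497) and three dots at (315,412), so the selector is set. Next the strainer.

```bash
cat >> h.py <<'E'
S=lambda m:(lambda r:print(m,round(r["t"],2),np.round(r["tcp_pos"],1),"F",np.round(r["contact_force"],1),"M",np.round(r["moment"],2),"w",round(r["width"],1)))(bot.read_state())
E
python3 - <<'E'
from h import *
G=[425,-239]; o=down(np.radians(-73))
bot.move_ptp([*G,230],o)
bot.line_to([*G,33],150); S("down")
bot.move_gripper(24); S("near")
bot.move_gripper(0,35); S("grip")
bot.line_to([*G,90],60); S("lift")
bot.line_to([*G,230],120); S("high")
im=bot.camera("side");cv2.imwrite("pics/s1.png",cv2.resize(im[130:400,200:460,::-1],None,fx=2.2,fy=2.2))
E
```

```text
down 11.18 [ 425.6 -239.    33.7] F [ 0.2  0.4 -0.4] M [-0.06  0.02  0.01] w 50.0
near 11.86 [ 425. -239.   33.] F [ 0.3 -0.1  0.5] M [-0.08 -0.03 -0.01] w 23.8
grip 12.21 [ 425. -239.   33.] F [ 0.4  0.1 -0. ] M [-0.16 -0.02 -0.04] w 13.4
lift 13.31 [ 424.7 -238.9   89.6] F [0.5 0.2 0. ] M [-0.08  0.03 -0.03] w 13.7
high 14.62 [ 424.6 -238.9  229.2] F [-0.1  0.8 -0.7] M [-0.01 -0.01 -0.  ] w 13.4
```

View pics/s1.png

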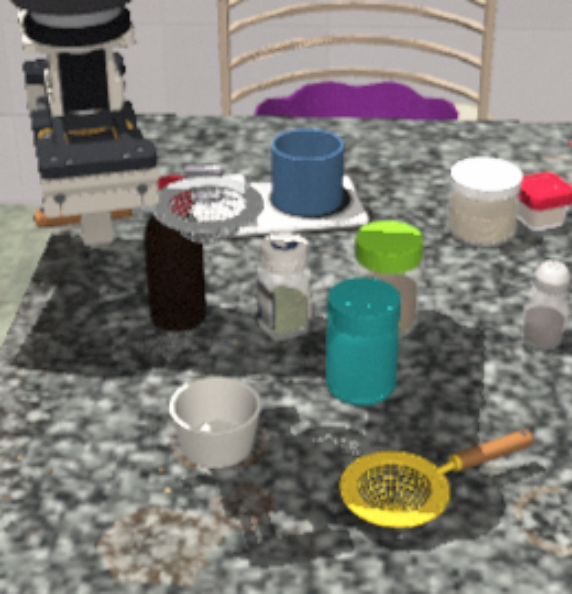

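The strainer is out with its flange centred at crop (208,206). The drip cup stays standing at (215,425), and the bottle and jars are unmoved. Carrying it over.

Run:
```python
from h import *
rim=np.array([573.2,213.3]);psi=np.radians(20);u=np.array([np.cos(psi),np.sin(psi)])
g=rim-90*u; print(g)
bot.line_to([*g,230],140,down(psi-np.pi/2)); S("over")
bot.pause(.2)
bot.line_to([*g,150],80); S("150")
a=bot.camera("top");b=bot.camera("side")
for n in("top","side"):print(n,proj(n,[*rim,90]),proj(n,[*rim,165]))
A=cv2.resize(a[190:330,170:300,::-1],None,fx=3,fy=4.2/1.4,interpolation=cv2.INTER_CUBIC)
B=cv2.resize(b[130:270,270:400,::-1],None,fx=3,fy=3,interpolation=cv2.INTER_CUBIC)
cv2.imwrite("pics/m1.png",np.hstack([A,B]))
```

```text
[488.62766413 182.5181871 ]
over 17.87 [488.6 182.2 230.1] F [-0.6  0.7 -0.5] M [-0.11  0.02  0.01] w 13.5
150 19.22 [489.  182.8 150.5] F [ 0.9 -0.1 -0.5] M [-0.08  0.03  0.01] w 13.7
top [224.62184195 267.52060284] [219.69748239 261.28161823]
side [339.31683905 195.60692555] [339.5848764  167.99578125]
```

View pics/m1.png

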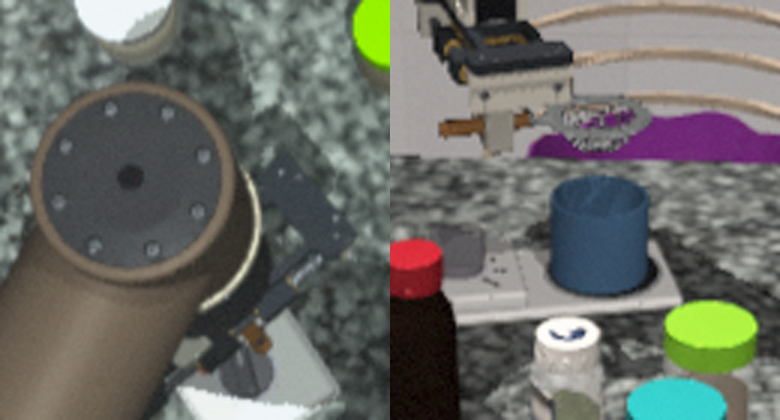

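Side crop: the flange centre is at about (597,118) and the rim centre at about (599,194), against predictions of (598,114) and (598,197). The arm hides the strainer from above, so I'll check with projected outlines in the side view and the rim in the first top picture.

```bash
cat > ov.py <<'E'
from h import *
def overlay(n,im,circles,box,k):
    x0,y0,x1,y1=box
    o=cv2.resize(np.ascontiguousarray(im[y0:y1,x0:x1]),None,fx=k,fy=k,interpolation=cv2.INTER_CUBIC)
    for (c,r,col) in circles:
        pts=np.array([(proj(n,[c[0]+r*np.cos(a),c[1]+r*np.sin(a),c[2]])-[x0-.5,y0-.5])*k for a in np.linspace(0,2*np.pi,41)])
        for p in pts: cv2.circle(o,tuple(np.int32(np.round(p))),1,col,-1)
    return o
E
python3 - <<'E'
from ov import *
rim=np.array([573.2,213.3,90]);r=bot.read_state();psi=np.radians(20)
fc=r["tcp_pos"]+[90*np.cos(psi),90*np.sin(psi),15]
A=overlay("top",cv2.imread("pics/top0.png"),[(rim,42,(0,0,255)),(np.array([573.2,213.3,18]),36,(0,255,255))],(190,230,265,310),5)
B=overlay("side",bot.camera("side")[:,:,::-1],[(rim,42,(0,0,255)),(fc,44,(0,255,0)),(fc-[0,0,27],18,(0,255,255))],(300,150,380,230),5)
cv2.imwrite("pics/o1.png",np.hstack([A,B]))
E
```

```text
(no output)
```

View pics/o1.png

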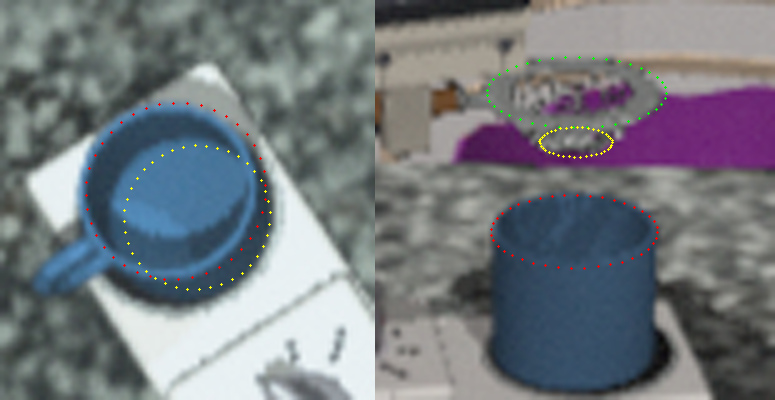

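The flange and underside outlines fit in the side view, and the basket looks level. The top view puts the rim about 1.4 px further left than my estimate, and the side view puts it about where I have it. I'll shift by (+1.2, +0.8) mm and lower so the underside is at z = 105.

Run:
```python
from ov import *
g=[489.8,183.3]
bot.line_to([*g,117],30); bot.pause(1); S("final")
rim=np.array([574,214.5,90]);psi=np.radians(20);r=bot.read_state()
fc=r["tcp_pos"]+[90*np.cos(psi),90*np.sin(psi),15]
im=bot.camera("side")[:,:,::-1]
A=overlay("side",im,[],(290,150,390,240),4)
B=overlay("side",im,[(rim,42,(0,0,255)),(fc,44,(0,255,0)),(fc-[0,0,27],18,(0,255,255))],(290,150,390,240),4)
cv2.imwrite("pics/f1.png",np.hstack([A,B]))
```

```text
final 21.62 [489.8 183.3 117. ] F [-0.1 -1.1 -1. ] M [-0.07  0.04 -0.01] w 13.9
```

View pics/f1.png

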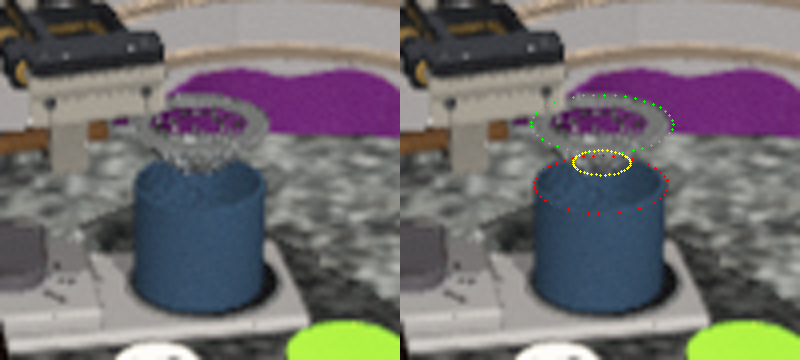

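The flange (131–270) and mug (134–264) are centred on each other within about 1 crop pixel. The basket's underside matches the prediction at 105 mm, there is clear air above the mug, and it looks level.

```bash
python3 -c "
from h import *
S('end'); bot.close_job()"
```

```text
end 21.67 [489.8 183.3 117. ] F [ 0.1 -0.5 -0. ] M [-0.1   0.01  0.03] w 13.7
the job is handed in; nothing more can be done
```

I turned the selector from one dot to two dots, lifted the grey strainer out of its cup by the wooden handle and carried it over the bottle and jars. I handed the job in at about 22 s with the arm holding it over the mug.

**Selector:** after letting go, the picture showed the pointer on the two-dot mark.

**Strainer over the mug:** the last side view fits the strainer level and centred to about 1–2 mm. The underside is at about z = 105 mm, 15 mm above the rim, with almost no force on the tool.

**Bystanders:** after the lift, the drip cup, bottle and two jars were standing where they had been. The mug is still on the pad. The last crop did not cover the bottle, the spice jar or the drip cup, so I did not recheck those after the carry.

**Checks that disagreed or were missing:** the two cameras differed by about 3 mm in y on the rim and strainer, so I used a value in between. The arm hid the top view at the end, so the final centring was checked from the side camera only.

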